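# Tap a rail-mounted supply unit home against its hidden stop

## Task

Pick up the small mallet and, with its face only, gently tap the grey supply unit along its rail into the grey hood, about a centimetre at a time, drawing the mallet clear and letting the unit come to rest between taps, until the unit butts against the stop hidden inside the hood. Do not strike hard and do not touch the unit with the gripper. Then lay the mallet flat on the bench, off the backing board, and leave the other things where they lie.

Things in the scene. Friction and masses are not known exactly. Their poses are not given: they have to be found in the camera images.
- board: Plywood backing board, 140 (x) x 420 (y) x 12 mm, fixed flat on the bench at a varying place and yaw. Origin: centre of its underside. An aluminium mounting rail, 34 mm wide, its top 22 mm above the bench, runs along its y axis over the middle.
- hood: Grey sheet-metal hood fixed over the rail's left part, 93 (x) x 120 (y) x 84 mm, with 14 mm side flanges. Origin: on the board's top, 12 mm above the bench, mid-mouth; +y runs along the rail into the hood (the unit's way), +x away from the robot. A rigid unseen stop meets the unit's nose 30 to 65 mm inside the mouth; find it by feel: the unit advances no further and the push rises sharply.
- unit_nose (a point): Centre of the supply unit's leading (+y) face, 47 mm above the bench. The unit: grey plastic block with terminal screws, 70 (x) x 90 (y, along the rail) x 66 mm, about 0.4 kg, loose on the rail (1 mm side play), top 80 mm above the bench, upper part 44 mm wide. Slides with 1 to 4 N, stays where left. Starts outside the hood or just in its mouth, over 30 mm short of the stop.
- unit_tail (a point): Centre of the unit's trailing face (-y face), the flat face to be tapped, 47 mm above the bench; 90 mm behind unit_nose. It is still outside the hood when the unit is home.
- mallet_head (a point): Centre of the mallet's head, 22 mm above the bench as it lies flat. Head: steel block 36 (x) x 80 (y) x 44 (z) mm with white nylon faces at its two y ends, each 40 mm from this point. Wooden handle towards -x, ending in a black rubber grip (32 x 44 mm) 194 mm from this point. 0.28 kg, mostly head. x points from handle to head, z up.
- mallet_grip (a point): Point on the middle of the mallet's handle, 75 mm from mallet_head along -x, 22 mm above the bench as it lies: the place to grasp. The handle there is flat-sided, 22 mm wide (y) and 26 mm high (z). Axes as for mallet_head.
- screwdriver_mid (a point): Bystander: screwdriver with a red grip lying on the bench beyond the board; origin on it, at about its middle.
- lamp_holder_centre (a point): Bystander: black round lamp holder base, 60 mm across and 22 mm high, with a copper sleeve, 54 mm high in all, beyond the board; point on its axis 22 mm up.
- connector_centre (a point): Bystander: white ceramic connector block, 36 x 55 x 26 mm, on the robot's side of the board; point at its centre.
Not all that is in view belongs to the job. Of the things that look like the part that bears mallet_head, take the one that is farthest to the robot's left at the start. Leave any purple look-alike of the part that bears unit_nose alone.

How it is judged:
By the outcome, as a careful person would: the job done as asked, in the order asked, and still so for the second after the job is handed in, with the robot touching nothing.
It also fails if it takes over 56 s, if anything falls off the work surface, if the arm or the gripper's body presses on something with over 40 N, if the wrist force passes 120 N, or if a joint passes its speed limit or range.

## Robot

A 7-joint arm with a two-finger parallel gripper is mounted at the origin on the work surface. World frame = base frame: x ahead of the robot, y to its left, z up, the work surface at z = 0. Lengths are in m, angles in rad, forces in N, time in s.
With the tool pointing down it reaches from about 0.425 to 0.925 m from the base axis. Payload 6.8 kg.
Tool frame: the origin (TCP) lies at the very end of the fingers, on their centre line; the grasp point (between the pads) lies 19 mm behind it; z points along the fingers, y is the direction in which the jaws open and shut (so a half turn about z gives the same grasp; the last joint's range is limited). The gripper opens to 85 mm and grips with 20 to 120 N. Pads are 22 mm wide; open, the fingers measure 114 mm over their backs; the gripper's body (76 mm by 85 mm) begins 54 mm behind the grasp point. The pads swing forward as they close: fully open they stand 13 mm farther back than shut.
Start: joints at [1.05, 0.477, 0.022, 1.555, -0.011, 1.109, -0.083], TCP at [0.271, -0.618, 0.231] pointing down, gripper open.
Joint ranges: [-2.96, 2.96], [-0.34, 2.1], [-1.41, 1.46], [0.24, 2.44], [-1.37, 4.51], [0.17, 1.92], [-2.96, 2.96]. Speed limits (rad/s): [2.39, 2.39, 3.14, 3.14, 3.14, 3.14, 3.14].

## Interface

Orientations are given as a unit quaternion [w, x, y, z].
In Python, from station import bot gives the robot as it stands.
- The arm moves only by the tool move_arm, never from a script. Its argument "commands" is text: rows parted by semicolons, each of 7 numbers parted by spaces: the opening, from 0 (shut) to 1 (fully open), then the shift along the tool's x, y, z in cm, then the turn, a rotation vector about the tool's x, y, z in degrees. In form: gripper tx ty tz rx ry rz; .... A call has 1 to 12 rows; each row shifts and turns the commanded pose from where the row before left it, along the tool's axes as they then stand; what a row does not reach is not made up. A row lasts 1/12 s, in which the tool goes at most 41.7 mm and 7.16 degrees, less where a joint would pass 70% of its speed; a pose out of reach is approached as far as the arm can. A call with a gripper value outside its range is refused whole. The fingers move at their own pace and stop on an object; "force" is the grip in N (left out, the last holds). Time passes only in rows, so rows that do not move let the fingers close. It gives the time, the measured TCP pose, the force and the opening at its end, in the units of the state.
- bot.get_obs(): the state, without advancing time (a new reading comes with each control period).
- bot.read_camera(name): name is "side" or "top"; returns a dict with "img" (384x512x3 uint8, red, green, blue), "K" (3x3 intrinsics, pixels), "distortion" ([k1, k2, p1, p2, k3] as OpenCV has them; the pictures are not rectified), "rvec" (rotation vector, rad) and "tvec" (3), from world to camera coordinates, as OpenCV has them. Camera axes: x right, y down, z forward; pixel columns grow to the right and rows downward; lengths in m; the calibration is good to about 2 mm. A picture is of the moment at which its call begins. There is no depth.
- bot.hand_in(): hands the job in, once; it reports no verdict.
The state is a dict: "t": time; "q": joint angles; "joint_vel": joint speeds; "joint_torque": joint torques, N m; "eef_pos": TCP position; "tool_rot": TCP orientation; "contact_force": force on the tool from outside, world axes, zero at the start; "torque": the same for the moment, N m; "gripper_width": opening from 0.0 (shut) to 1.0 (fully open).
Only numpy, scipy, OpenCV 4.12 (cv2) and the standard library are available. Lean on these libraries where they do the work, as an engineer would, in place of code of your own. Each camera call takes 0.05 s, during which the arm holds its last target. There are 200 camera calls.

## Working session

There is one attempt and no reset: what is moved stays moved. The work goes in short steps, Python scripts to look and compute and a tool call to move; the robot and the scene stay as the last step left them, time stands still between calls to the robot, and variables do not carry over. Pictures are saved under pics/ and viewed, about 8 in all and at most 12, crops included, and the job is handed in when it is done.

Besides the shell and the picture viewer there is one more tool, called after "Call:" as a command line: name --argument value ..., lists and objects as JSON in quotes. move_arm: Moves the arm, as the interface text tells. Its arguments: {"type":"object","properties":{"commands":{"type":"string"},"force":{"type":"number"}},"required":["commands"]}

```bash
mkdir -p pics; ls
cat > h.py <<'E'
import numpy as np,cv2
from station import bot
def snap(n,f,crop=None,s=1):
    c=bot.read_camera(n); im=c['img'][:,:,::-1]
    if crop: x0,y0,x1,y1=crop; im=im[y0:y1,x0:x1]
    if s!=1: im=cv2.resize(im,None,fx=s,fy=s,interpolation=cv2.INTER_CUBIC)
    cv2.imwrite(f'pics/{f}.png',im); np.savez(f'cam_{n}.npz',**{k:np.array(c[k]) for k in('K','distortion','rvec','tvec','img')}); return c
def ray(n,pts):
    c=np.load(f'cam_{n}.npz'); R=cv2.Rodrigues(c['rvec'])[0]
    u=cv2.undistortPoints(np.array(pts,float).reshape(-1,1,2),c['K'],c['distortion']).reshape(-1,2)
    d=np.c_[u,np.ones(len(u))]@R; o=-R.T@c['tvec'].ravel(); return o,d
def atz(n,pts,z):
    o,d=ray(n,pts); z=np.broadcast_to(z,len(d)); return o+d*((z-o[2])/d[:,2])[:,None]
def proj(n,P):
    c=np.load(f'cam_{n}.npz'); return cv2.projectPoints(np.array(P,float).reshape(-1,1,3),c['rvec'],c['tvec'],c['K'],c['distortion'])[0].reshape(-1,2)
E
python3 - <<'E'
from h import *
snap('top','t0',s=1.5625);snap('side','s0',s=1.5625)
for n in('top','side'): print(n,ray(n,[[256,192]]))
print(bot.get_obs())
E
```

```text
pics
top (array([ 0.32044604, -0.24988599,  1.25330806]), array([[ 0.184151  ,  0.0174874 , -0.98298448]]))
side (array([-0.32935598,  0.85734131,  0.98332913]), array([[ 0.5185192 , -0.65174904, -0.5538403 ]]))
{'t': 0.1, 'q': array([ 1.04990043,  0.47767257,  0.02235284,  1.55636408, -0.0114782 ,
        1.10929652, -0.08309885]), 'joint_vel': array([ 2.32204740e-04, -3.84621763e-04,  1.41447084e-03, -4.65797915e-03,
       -5.39570559e-04, -1.78400983e-05,  3.30298608e-04]), 'joint_torque': array([ 4.34012676e-03, -5.97759676e+01,  1.61351681e+00, -2.81955475e+01,
        1.27724122e-02,  5.02009076e-03, -1.26373484e-05]), 'eef_pos': array([ 0.27055357, -0.61781975,  0.23044837]), 'tool_rot': array([-7.71662273e-04,  9.78772907e-01,  2.04946206e-01, -2.33047132e-04]), 'contact_force': array([-0.4039918 , -0.14689388, -0.72303696]), 'torque': array([ 0.03467133, -0.02529838,  0.01408699]), 'gripper_width': 1.00144646201901}
```

View pics/t0.png

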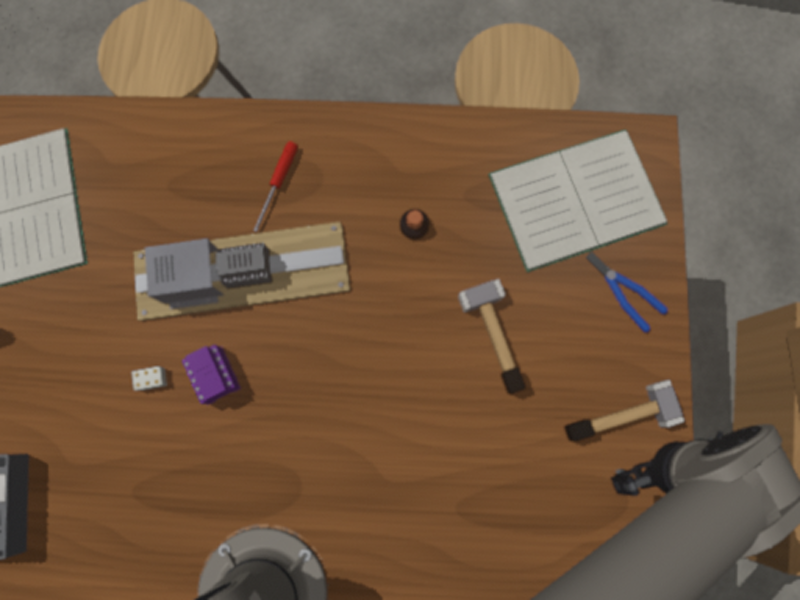

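View pics/s0.png

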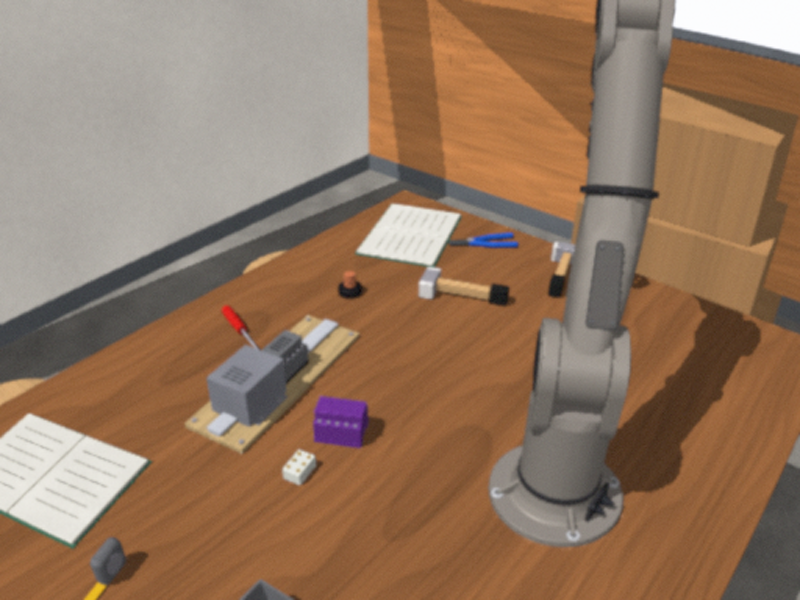

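Top picture: the mallet farthest left has its head near (484,296) and grip end near (513,380). The board spans (135..350, 225..318), the unit is at about (243,265) and the hood at about (180,272). The purple look-alike is at (210,375). Next I'll enlarge both areas.

Run:
```python
from h import *
im=np.load('cam_top.npz')['img'][:,:,::-1]
f=lambda x,y,w,h:cv2.resize(im[y:y+h,x:x+w],None,fx=4,fy=4,interpolation=cv2.INTER_CUBIC)
cv2.imwrite('pics/c0.png',np.hstack([f(84,130,140,90),f(285,170,60,90)]))
```

```text
(no output)
```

View pics/c0.png

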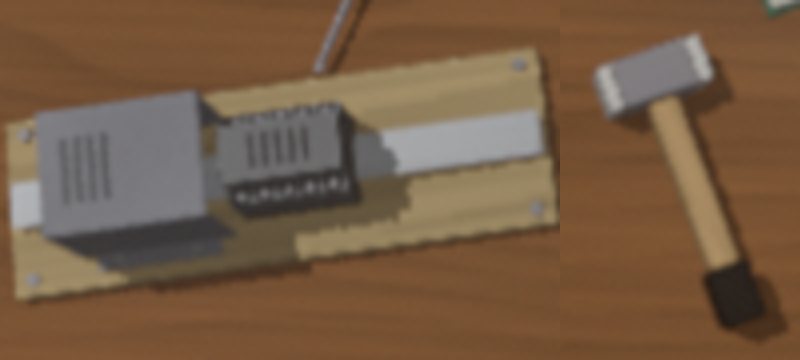

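```bash
cat > m0.py <<'E'
from h import *
B=lambda p:[[84+x/4-.375,130+y/4-.375] for x,y in p]
M=lambda p:[[285+(x-560)/4-.375,170+y/4-.375] for x,y in p]
b=atz('top',B([(8,124),(540,50),(556,225),(16,298)]),.012)
print('board',b.round(4)); bc=b.mean(0)
ey=(b[0]-b[1]+b[3]-b[2])[:2]; print('len',np.linalg.norm(b[0]-b[1]),np.linalg.norm(b[0]-b[3])); ey/=np.linalg.norm(ey); ex=np.array([ey[1],-ey[0]])
print('c',bc,'ey',ey,'yaw',np.degrees(np.arctan2(-ey[0],ey[1])))
def loc(P): d=P[:,:2]-bc[:2]; return np.c_[d@ex,d@ey].round(4)
print('unit top local',loc(atz('top',B([(218,125),(340,108),(347,178),(228,187)]),.080)))
print('hood mouth top local',loc(atz('top',B([(195,92),(207,217),(37,114),(46,236)]),.096)))
h=atz('top',M([(597,70),(697,36),(713,78),(610,116)]),.044); print('head',h.mean(0),np.linalg.norm(h[0]-h[1]),np.linalg.norm(h[0]-h[3]))
d=h[0]-h[1]; print('mallet +y dir deg',np.degrees(np.arctan2(d[1],d[0])), h[3]-h[2])
hd=atz('top',M([(667,103),(722,265),(737,298)]),[.035,.035,.044]); print('handle',hd); d=hd[0]-hd[1]; print('handle x dir',np.degrees(np.arctan2(d[1],d[0])))
E
python3 m0.py
```

```text
board [[ 0.6309  0.3097  0.012 ]
 [ 0.7062 -0.1047  0.012 ]
 [ 0.5678 -0.1255  0.012 ]
 [ 0.494   0.2858  0.012 ]]
len 0.42122181605528425 0.13893363104390932
c [0.59972599 0.09134438 0.012     ] ey [-0.17776462  0.98407304] yaw 10.239582423956675
unit top local [[ 0.0242  0.0256]
 [ 0.0243 -0.0651]
 [-0.0289 -0.0654]
 [-0.0235  0.0218]]
hood mouth top local [[ 0.0465  0.0363]
 [-0.0476  0.0345]
 [ 0.0465  0.1539]
 [-0.0453  0.1521]]
head [ 0.56421607 -0.38242466  0.044     ] 0.07925947477950351 0.03570185834732847
mallet +y dir deg 111.30765859594152 [-0.03157255  0.0756731   0.        ]
handle [[ 0.54511268 -0.39316008  0.035     ]
 [ 0.4265846  -0.43536374  0.035     ]
 [ 0.40242435 -0.44513209  0.044     ]]
handle x dir 19.599020064407558
```

```bash
cat >> h.py <<'E'
from scipy.spatial.transform import Rotation as Rn
def goto(p,yaw):
    "tool-frame shift (cm) and turn (deg) to tool-down pose with tool x at yaw deg"
    o=bot.get_obs(); w,x,y,z=o['tool_rot']; R=Rn.from_quat([x,y,z,w])
    T=Rn.from_euler('z',yaw,degrees=True)*Rn.from_euler('x',180,degrees=True)
    print('t',round(o['t'],2),'pos',o['eef_pos'].round(4),'F',o['contact_force'].round(2),'w',round(o['gripper_width'],3))
    print('shift cm',(R.inv().apply(np.array(p)-o['eef_pos'])*100).round(2),'turn',(R.inv()*T).as_rotvec(degrees=True).round(2))
E
python3 -c "
from h import *
goto([.494,-.409,.1],20.8)"
```

```text
t 0.1 pos [ 0.2706 -0.6178  0.2304] F [-0.4  -0.15 -0.72] w 1.001
shift cm [ 28.85 -10.14  13.06] turn [-0.09  0.01  2.85]
```

Call:
move_arm --commands "1 1.5 -0.5 0.3 0 0 0;1 2.6 -0.9 1 0 0 0.3;1 2.6 -0.9 1 0 0 0.3;1 2.6 -0.9 1.2 0 0 0.3;1 2.6 -0.9 1.2 0 0 0.3;1 2.6 -0.9 1.2 0 0 0.3;1 2.6 -0.9 1.2 0 0 0.3;1 2.6 -0.9 1.2 0 0 0.3;1 2.6 -0.9 1.2 0 0 0.3;1 2.6 -0.9 1.2 0 0 0.3;1 2.6 -1 1.2 0 0 0.2;1 1.4 -0.5 1 0 0 0"

```text
t: 1.1
eef_pos: [0.5034, -0.41, 0.101]
tool_rot: [-0.001, 0.983, 0.183, 0.001]
contact_force: [0.5, 0.2, -0.0]
gripper_width: 1.002
```

```bash
python3 -c "
from h import *
snap('top','t1',(265,150,375,260),5)
goto([.494,-.409,.005],20.8)
print(proj('top',[[.494,-.409,.035],bot.get_obs()['eef_pos']]))"
```

```text
t 1.15 pos [ 0.5044 -0.4077  0.0991] F [ 1.34  1.81 -0.8 ] w 1.0
shift cm [-1.03 -0.21  9.41] turn [-0.29 -0.1   0.41]
[[316.45655643 212.63271997]
 [319.06094635 205.8194858 ]]
```

View pics/t1.png

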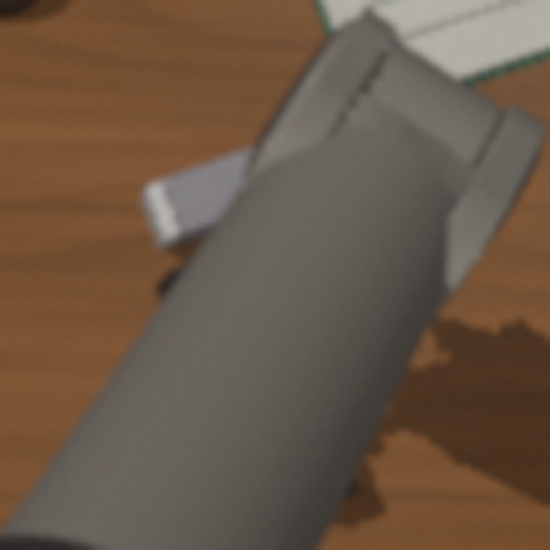

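The arm hides the mallet in this view, so I'll correct from the state and descend.

Call:
move_arm --commands "1 0 0 0 0 0 0;1 0 0 0 0 0 0"

```text
t: 1.32
eef_pos: [0.4992, -0.4156, 0.1021]
tool_rot: [0.0, 0.984, 0.18, -0.001]
contact_force: [-0.8, -0.4, 0.1]
gripper_width: 1.002
```

```bash
python3 -c "
from h import *
goto([.494,-.409,.005],20.8)
snap('side','s1',(235,140,395,240),5)"
```

```text
t 1.32 pos [ 0.4992 -0.4156  0.1021] F [-0.78 -0.4   0.1 ] w 1.002
shift cm [-0.24 -0.8   9.71] turn [-0.01  0.06 -0.05]
```

View pics/s1.png

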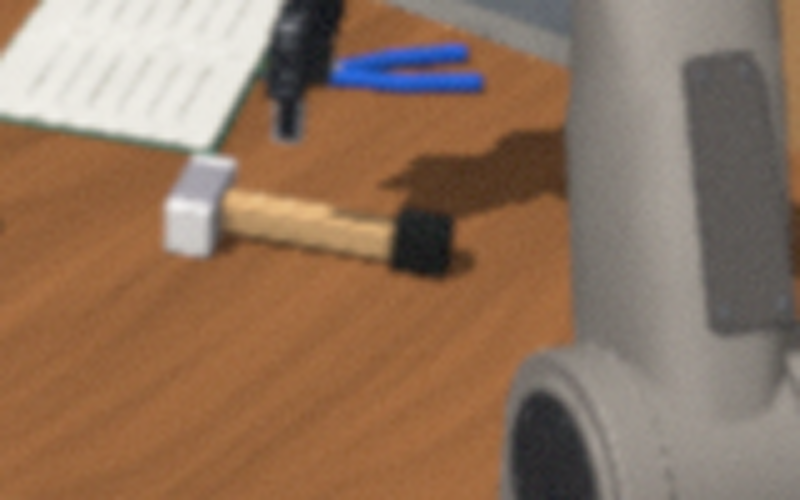

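The fingers show at (288,130) above the handle in this crop. By the sum of the rows the commanded pose is already on target, so I'll go straight down slowly and close.

Call:
move_arm --commands "1 0 0 1 0 0 0;1 0 0 1.2 0 0 0;1 0 0 1.2 0 0 0;1 0 0 1.2 0 0 0;1 0 0 1.2 0 0 0;1 0 0 1.2 0 0 0;1 0 0 1 0 0 0;1 0 0 0.8 0 0 0;1 0 0 0.4 0 0 0;1 0 0 0.2 0 0 0;1 0 0 0 0 0 0;1 0 0 0 0 0 0"

```text
t: 2.37
eef_pos: [0.5002, -0.4155, 0.0087]
tool_rot: [0.0, 0.984, 0.18, 0.0]
contact_force: [-0.3, -0.4, 0.9]
gripper_width: 0.998
```

```bash
python3 -c "
from h import *
goto([.494,-.409,.005],20.8)
snap('side','s2',(235,140,395,240),5)"
```

```text
t 2.37 pos [ 0.5002 -0.4155  0.0087] F [-0.26 -0.37  0.94] w 0.998
shift cm [-0.35 -0.83  0.37] turn [ 0.04 -0.03 -0.05]
```

View pics/s2.png

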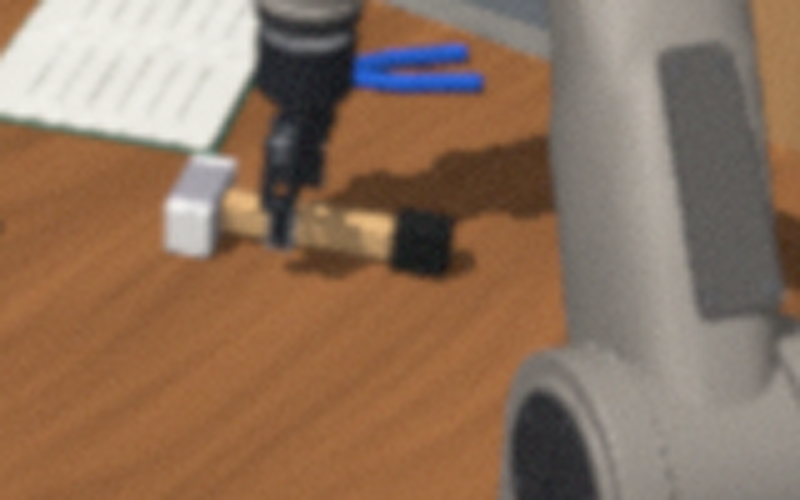

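The fingers straddle the handle. I'll take out the steady 3 and 8 mm offset, lower slightly and close.

Call:
move_arm --commands "1 -0.2 -0.4 0.2 0 0 0;1 -0.1 -0.4 0.1 0 0 0;1 0 0 0 0 0 0;0.6 0 0 0 0 0 0;0.3 0 0 0 0 0 0;0 0 0 0 0 0 0;0 0 0 0 0 0 0;0 0 0 0 0 0 0;0 0 0 0 0 0 0" --force 90

```text
t: 3.17
eef_pos: [0.4947, -0.4093, 0.0058]
tool_rot: [0.0, 0.984, 0.18, 0.0]
contact_force: [0.5, -0.9, 0.7]
gripper_width: 0.239
```

```bash
python3 -c "
from h import *
goto([.494,-.409,.155],10.24)"
```

```text
t 3.17 pos [ 0.4947 -0.4093  0.0058] F [ 0.51 -0.92  0.75] w 0.239
shift cm [ -0.04  -0.04 -14.92] turn [ 0.06 -0.03 10.51]
```

Call:
move_arm --commands "0 0 0 -0.4 0 0 0;0 0 0 -0.8 0 0 0;0 0 0 -1.2 0 0 0.5;0 0 0 -1.5 0 0 1;0 0 0 -1.5 0 0 1.5;0 0 0 -1.5 0 0 1.5;0 0 0 -1.5 0 0 1.5;0 0 0 -1.5 0 0 1.5;0 0 0 -1.2 0 0 1.5;0 0 0 -0.8 0 0 1;0 0 0 -0.4 0 0 0.5;0 0 0 0 0 0 0"

```text
t: 4.17
eef_pos: [0.4946, -0.4091, 0.1293]
tool_rot: [0.001, 0.996, 0.089, 0.001]
contact_force: [1.0, 0.3, -3.1]
gripper_width: 0.241
```

```bash
cat >> h.py <<'E'
BC=np.array([.5997,.0913]);YAW=10.24
EY=np.array([-.1778,.9841]);EX=np.array([.9841,.1778])
def hand(y,z,x=-.075): return np.r_[BC+EX*x+EY*y,z]
E
python3 -c "
from h import *
p=hand(-.146,.13);print(p);goto(p,YAW)"
```

```text
[ 0.5518513 -0.0657136  0.13     ]
t 4.17 pos [ 0.4946 -0.4091  0.1293] F [ 1.03  0.3  -3.08] w 0.241
shift cm [ 11.73 -32.77  -0.09] turn [ 0.06 -0.06 -0.01]
```

Call:
move_arm --commands "0 0.4 -1.2 0 0 0 0;0 0.8 -2.4 0 0 0 0;0 1.2 -3.4 0 0 0 0;0 1.3 -3.6 0 0 0 0;0 1.3 -3.6 0 0 0 0;0 1.3 -3.6 0 0 0 0;0 1.3 -3.6 0 0 0 0;0 1.3 -3.6 0 0 0 0;0 1.2 -3.4 0 0 0 0;0 0.9 -2.4 0 0 0 0;0 0.5 -1.4 0 0 0 0;0 0.2 -0.5 0 0 0 0"

```text
t: 5.17
eef_pos: [0.5506, -0.0611, 0.1274]
tool_rot: [-0.001, 0.996, 0.092, -0.001]
contact_force: [1.5, 0.0, -2.7]
gripper_width: 0.249
```

Call:
move_arm --commands "0 0 0 0 0 0 0;0 0 0 0 0 0 0;0 0 0 0 0 0 0"

```text
t: 5.42
eef_pos: [0.5505, -0.0681, 0.1279]
tool_rot: [0.0, 0.996, 0.088, -0.001]
contact_force: [-0.6, -0.7, -3.2]
gripper_width: 0.239
```

```bash
python3 -c "
from h import *
goto(hand(-.146,.034),YAW)
a=snap('top','x');
im=np.load('cam_top.npz')['img'][:,:,::-1]
b=bot.read_camera('side')['img'][:,:,::-1]
snap('side','x')
f=lambda im,x,y,w,h:cv2.resize(im[y:y+h,x:x+w],None,fx=4,fy=4,interpolation=cv2.INTER_CUBIC)
cv2.imwrite('pics/a3.png',np.hstack([f(im,130,115,100,140),f(b,130,140,100,140)]))
"
```

```text
t 5.42 pos [ 0.5505 -0.0681  0.1279] F [-0.56 -0.72 -3.21] w 0.239
shift cm [ 0.18 -0.22  9.39] turn [ 0.04  0.06 -0.13]
```

View pics/a3.png

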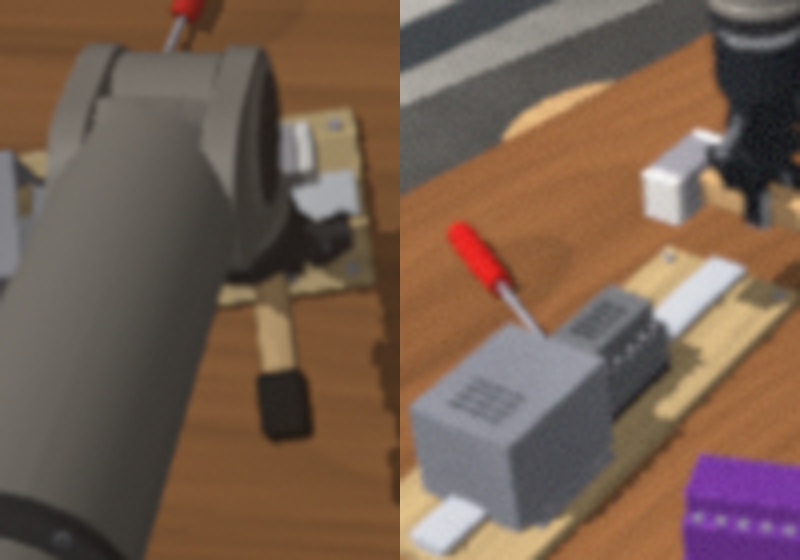

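The side view shows the mallet held level, its white near face centred about (663,194) in the crop, above the rail and behind the unit. I'll compare that with the predicted face position.

```bash
python3 -c "
from h import *
p=bot.get_obs()['eef_pos']
f=p+np.r_[EX*.075+EY*.04,.0162]
u=proj('side',[f, f+np.r_[EX*.018,.022], f+np.r_[-EX*.018,.022],f+np.r_[-EX*.018,-.022],f+np.r_[EX*.018,-.022]]); print((u-[130,140])*4+[401.5,1.5])
# unit tail top edge check, local y=-.066
t=[np.r_[BC+EX*x+EY*y,.08] for x in(-.022,.022) for y in (-.066,.024)]
print((proj('side',t)-[130,140])*4+[401.5,1.5])
goto(hand(-.146,.034),YAW)
"
```

```text
[[661.66993517 198.58238321]
 [641.83778959 169.77522705]
 [678.53816096 181.75143453]
 [681.4203276  227.23421846]
 [645.24202874 214.98352549]]
[[657.64766825 296.73084391]
 [591.10665962 356.25480109]
 [613.60490002 280.8552565 ]
 [546.09909726 338.90196302]]
t 5.57 pos [ 0.5509 -0.0678  0.1282] F [ 0.26  0.18 -2.7 ] w 0.241
shift cm [ 0.14 -0.19  9.42] turn [ 0.03  0.02 -0.13]
```

Call:
move_arm --commands "0 0.1 0 0.6 0 0 0;0 0 0 1 0 0 0;0 0 0 1.2 0 0 0;0 0 0 1.2 0 0 0;0 0 0 1.2 0 0 0;0 0 0 1.2 0 0 0;0 0 0 1.2 0 0 0;0 0 0 0.9 0 0 0;0 0 0 0.5 0 0 0;0 0 0 0.3 0 0 0;0 0 0 0 0 0 0;0 0 0 0 0 0 0"

```text
t: 6.57
eef_pos: [0.5525, -0.0661, 0.0356]
tool_rot: [0.0, 0.996, 0.089, 0.0]
contact_force: [0.0, -0.2, -2.2]
gripper_width: 0.242
```

```bash
cat >> h.py <<'E'
def st():
    o=bot.get_obs(); d=o['eef_pos'][:2]-BC
    print('t',round(o['t'],2),'local x,y mm',(1e3*np.r_[d@EX,d@EY]).round(1),'face y',round(1e3*(d@EY)+40,1),'z',o['eef_pos'][2].round(4),'F along',(o['contact_force'][:2]@EY).round(2),'Fz',o['contact_force'][2].round(2),'w',round(o['gripper_width'],3))
E
python3 -c "
from h import *
st();goto(hand(-.146,.034),YAW)"
```

```text
t 6.57 local x,y mm [ -74.4 -146.5] face y -106.5 z 0.0356 F along -0.18 Fz -2.22 w 0.242
t 6.57 pos [ 0.5525 -0.0661  0.0356] F [ 0.04 -0.18 -2.22] w 0.242
shift cm [-0.06 -0.05  0.16] turn [ 0.01 -0.03  0.01]
```

Call:
move_arm --commands "0 0 -0.5 0 0 0 0;0 0 -0.8 0 0 0 0;0 0 -0.8 0 0 0 0;0 0 -0.6 0 0 0 0;0 0 -0.3 0 0 0 0;0 0 0 0 0 0 0;0 0 -0.3 0 0 0 0;0 0 -0.4 0 0 0 0;0 0 -0.4 0 0 0 0;0 0 -0.4 0 0 0 0;0 0 -0.3 0 0 0 0"

```text
t: 7.48
eef_pos: [0.5436, -0.0188, 0.0353]
tool_rot: [0.0, 0.996, 0.089, 0.0]
contact_force: [0.4, -1.1, -3.0]
gripper_width: 0.241
```

```bash
python3 -c "
from h import *
st()"
```

```text
t 7.48 local x,y mm [-74.8 -98.4] face y -58.4 z 0.0353 F along -1.18 Fz -3.02 w 0.241
```

Call:
move_arm --commands "0 0 0.8 0 0 0 0;0 0 0.8 0 0 0 0;0 0 0.4 0 0 0 0;0 0 0 0 0 0 0;0 0 0 0 0 0 0;0 0 0 0 0 0 0"

```text
t: 7.98
eef_pos: [0.5471, -0.0385, 0.0353]
tool_rot: [-0.0, 0.996, 0.089, -0.0]
contact_force: [0.9, -0.0, -2.7]
gripper_width: 0.243
```

```bash
python3 -c "
from h import *
st();snap('side','u1',(130,190,240,280),7)"
```

```text
t 7.98 local x,y mm [ -74.8 -118.4] face y -78.4 z 0.0353 F along -0.2 Fz -2.67 w 0.243
```

View pics/u1.png

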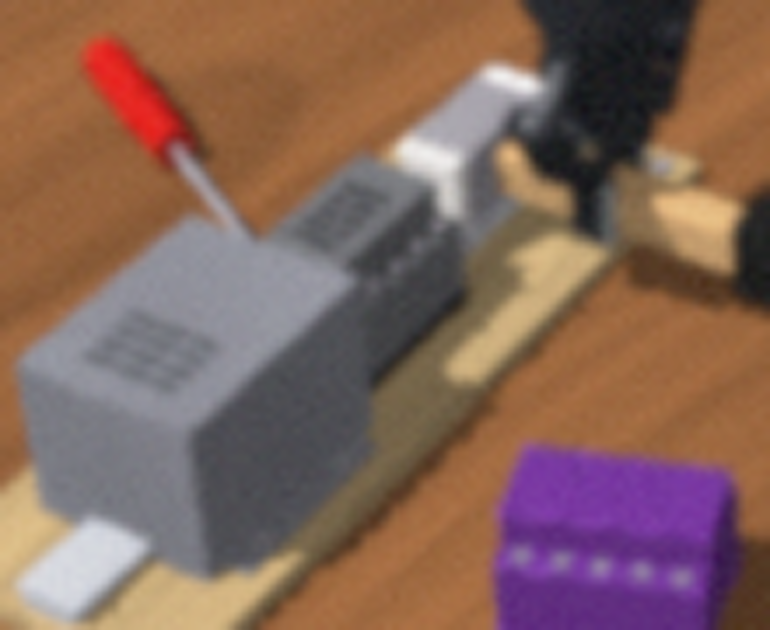

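The unit has moved a little, the mallet is clear behind it with a gap, and the face is level. I'll keep tapping 1 cm at a time, reading the force at the end of each stroke.

Call:
move_arm --commands "0 0 -0.5 0 0 0 0;0 0 -0.7 0 0 0 0;0 0 -0.5 0 0 0 0;0 0 -0.3 0 0 0 0;0 0 -0.3 0 0 0 0;0 0 -0.3 0 0 0 0;0 0 -0.3 0 0 0 0;0 0 -0.1 0 0 0 0"

```text
t: 8.7
eef_pos: [0.5418, -0.0087, 0.0353]
tool_rot: [0.0, 0.996, 0.089, 0.0]
contact_force: [-0.6, -1.1, -2.4]
gripper_width: 0.242
```

Call:
move_arm --commands "0 0 0.6 0 0 0 0;0 0 0.8 0 0 0 0;0 0 0.6 0 0 0 0;0 0 0 0 0 0 0;0 0 0 0 0 0 0;0 0 -0.5 0 0 0 0;0 0 -0.7 0 0 0 0;0 0 -0.6 0 0 0 0;0 0 -0.3 0 0 0 0;0 0 -0.3 0 0 0 0;0 0 -0.3 0 0 0 0;0 0 -0.3 0 0 0 0"

```text
t: 9.7
eef_pos: [0.54, 0.0008, 0.0353]
tool_rot: [0.0, 0.996, 0.089, 0.0]
contact_force: [0.5, -2.4, -3.0]
gripper_width: 0.244
```

```bash
python3 -c "
from h import *
st()"
```

```text
t 9.7 local x,y mm [-74.8 -78.5] face y -38.5 z 0.0353 F along -2.44 Fz -2.97 w 0.244
```

Call:
move_arm --commands "0 0 0.6 0 0 0 0;0 0 0.8 0 0 0 0;0 0 0.6 0 0 0 0;0 0 0 0 0 0 0;0 0 0 0 0 0 0;0 0 -0.6 0 0 0 0;0 0 -0.8 0 0 0 0;0 0 -0.5 0 0 0 0;0 0 -0.25 0 0 0 0;0 0 -0.25 0 0 0 0;0 0 -0.25 0 0 0 0;0 0 -0.25 0 0 0 0"

```text
t: 10.7
eef_pos: [0.5385, 0.0095, 0.0353]
tool_rot: [0.0, 0.996, 0.089, 0.0]
contact_force: [-0.1, -1.2, -2.2]
gripper_width: 0.243
```

```bash
python3 -c "
from h import *
st()"
```

```text
t 10.7 local x,y mm [-74.8 -69.6] face y -29.6 z 0.0353 F along -1.12 Fz -2.24 w 0.243
```

Call:
move_arm --commands "0 0 0.6 0 0 0 0;0 0 0.8 0 0 0 0;0 0 0.6 0 0 0 0;0 0 0 0 0 0 0;0 0 0 0 0 0 0;0 0 -0.6 0 0 0 0;0 0 -0.8 0 0 0 0;0 0 -0.5 0 0 0 0;0 0 -0.2 0 0 0 0;0 0 -0.15 0 0 0 0;0 0 -0.15 0 0 0 0"

```text
t: 11.62
eef_pos: [0.5377, 0.0135, 0.0353]
tool_rot: [0.0, 0.996, 0.089, -0.0]
contact_force: [0.4, -1.6, -2.9]
gripper_width: 0.244
```

Call:
move_arm --commands "0 0 -0.15 0 0 0 0;0 0 -0.15 0 0 0 0"

```text
t: 11.78
eef_pos: [0.5373, 0.0163, 0.0353]
tool_rot: [0.0, 0.996, 0.089, 0.0]
contact_force: [0.6, -1.6, -2.7]
gripper_width: 0.244
```

Call:
move_arm --commands "0 0 -0.15 0 0 0 0;0 0 -0.15 0 0 0 0"

```text
t: 11.95
eef_pos: [0.5367, 0.0195, 0.0353]
tool_rot: [0.0, 0.996, 0.089, 0.0]
contact_force: [-0.0, -1.6, -3.4]
gripper_width: 0.246
```

Call:
move_arm --commands "0 0 0.6 0 0 0 0;0 0 0.8 0 0 0 0;0 0 0.6 0 0 0 0;0 0 0 0 0 0 0;0 0 0 0 0 0 0;0 0 -0.6 0 0 0 0;0 0 -0.8 0 0 0 0;0 0 -0.5 0 0 0 0;0 0 -0.2 0 0 0 0;0 0 -0.15 0 0 0 0;0 0 -0.15 0 0 0 0"

```text
t: 12.87
eef_pos: [0.536, 0.0233, 0.0353]
tool_rot: [0.0, 0.996, 0.089, -0.0]
contact_force: [0.9, -2.1, -2.2]
gripper_width: 0.242
```

Call:
move_arm --commands "0 0 -0.15 0 0 0 0;0 0 -0.15 0 0 0 0"

```text
t: 13.03
eef_pos: [0.5355, 0.0261, 0.0353]
tool_rot: [0.0, 0.996, 0.089, 0.0]
contact_force: [0.9, -1.8, -3.3]
gripper_width: 0.247
```

Call:
move_arm --commands "0 0 -0.15 0 0 0 0;0 0 -0.15 0 0 0 0"

```text
t: 13.2
eef_pos: [0.535, 0.0293, 0.0353]
tool_rot: [0.0, 0.996, 0.089, 0.0]
contact_force: [-0.3, -2.6, -2.6]
gripper_width: 0.243
```

Call:
move_arm --commands "0 0 0.6 0 0 0 0;0 0 0.8 0 0 0 0;0 0 0.6 0 0 0 0;0 0 0 0 0 0 0;0 0 0 0 0 0 0;0 0 -0.6 0 0 0 0;0 0 -0.8 0 0 0 0;0 0 -0.5 0 0 0 0;0 0 -0.2 0 0 0 0;0 0 -0.15 0 0 0 0;0 0 -0.15 0 0 0 0"

```text
t: 14.12
eef_pos: [0.5342, 0.0324, 0.0353]
tool_rot: [0.001, 0.996, 0.089, -0.0]
contact_force: [0.8, -6.8, -2.4]
gripper_width: 0.241
```

Call:
move_arm --commands "0 0 -0.1 0 0 0 0;0 0 0 0 0 0 0"

```text
t: 14.28
eef_pos: [0.5341, 0.0325, 0.0353]
tool_rot: [0.001, 0.996, 0.088, -0.0]
contact_force: [-0.3, -5.5, -3.1]
gripper_width: 0.24
```

Call:
move_arm --commands "0 0 -0.15 0 0 0 0;0 0 0 0 0 0 0"

```text
t: 14.45
eef_pos: [0.534, 0.0327, 0.0354]
tool_rot: [0.001, 0.996, 0.087, -0.0]
contact_force: [0.7, -6.9, -1.5]
gripper_width: 0.244
```

```bash
python3 -c "
from h import *
st();print(bot.get_obs()['torque']);goto(hand(-.05,.0353),YAW)
snap('side','u2',(130,190,240,280),7)"
```

```text
t 14.45 local x,y mm [-75.1 -45.9] face y -5.9 z 0.0354 F along -6.87 Fz -1.48 w 0.244
[-1.59438336 -0.170686   -0.45304745]
t 14.45 pos [0.534  0.0327 0.0354] F [ 0.73 -6.85 -1.48] w 0.244
shift cm [0.01 0.41 0.01] turn [ 0.16  0.02 -0.22]
```

View pics/u2.png

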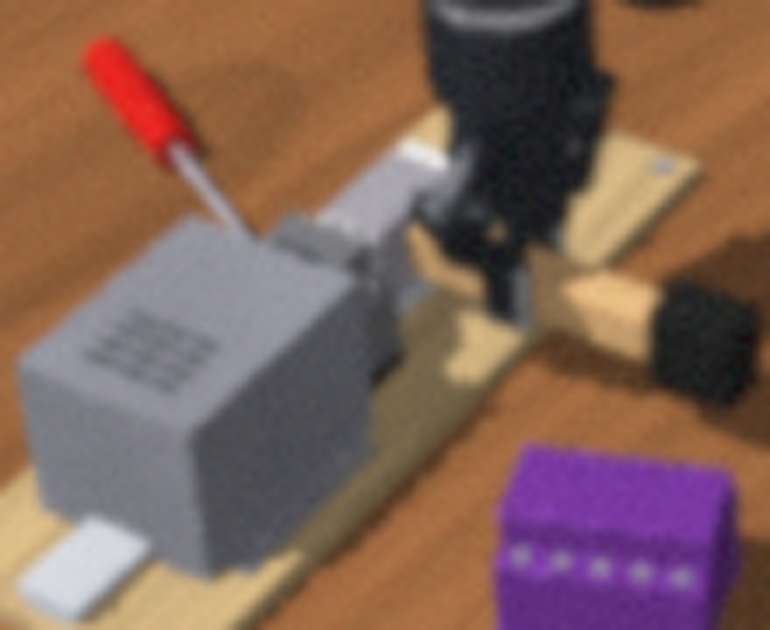

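The advance has halted: 2.5 mm more was commanded, the tool moved 0.3 mm, and the force is about 7 N against 2 N while sliding. The nose is about 49 mm inside the mouth. I'll confirm with a slightly firmer push, then withdraw.

Call:
move_arm --commands "0 0 -0.2 0 0 0 0;0 0 -0.2 0 0 0 0;0 0 0 0 0 0 0"

```text
t: 14.75
eef_pos: [0.5335, 0.0333, 0.0355]
tool_rot: [0.003, 0.996, 0.085, -0.0]
contact_force: [1.6, -16.2, -0.0]
gripper_width: 0.244
```

```bash
python3 -c "
from h import *
st();print(bot.get_obs()['torque']);goto(hand(-.05,.0353),YAW)"
```

```text
t 14.75 local x,y mm [-75.5 -45.3] face y -5.3 z 0.0355 F along -16.24 Fz -0.02 w 0.244
[-3.06347448 -0.33855737 -0.91565328]
t 14.75 pos [0.5335 0.0333 0.0355] F [  1.56 -16.22  -0.02] w 0.244
shift cm [0.05 0.47 0.02] turn [ 0.32  0.04 -0.48]
```

The push rises sharply (16 N, tool still held), so the unit is against the stop. I'll withdraw and lift.

Call:
move_arm --commands "0 0 0.3 0 0 0 0;0 0 0.4 0 0 0 0;0 0 0.8 0 0 0 0;0 0 1.2 0 0 0 0;0 0 1.2 0 0 0 0;0 0 0.8 0 0 0 0;0 0 0.3 -0.6 0 0 0;0 0 0 -1.3 0 0 0;0 0 0 -1.8 0 0 0;0 0 0 -2 0 0 0;0 0 0 -1.8 0 0 0;0 0 0 -1 0 0 0"

```text
t: 15.75
eef_pos: [0.5429, -0.0094, 0.1227]
tool_rot: [-0.0, 0.996, 0.089, 0.001]
contact_force: [0.7, -0.2, -0.9]
gripper_width: 0.239
```

```bash
python3 -c "
from h import *
st();goto([.49,-.38,.12],10.24)"
```

```text
t 15.75 local x,y mm [-73.8 -89. ] face y -49.0 z 0.1227 F along -0.3 Fz -0.91 w 0.239
t 15.75 pos [ 0.5429 -0.0094  0.1227] F [ 0.68 -0.18 -0.91] w 0.239
shift cm [-11.8   35.52   0.24] turn [ 0.   -0.17  0.01]
```

Call:
move_arm --commands "0 -0.4 1.2 0 0 0 0;0 -0.8 2.4 0 0 0 0;0 -1.2 3.6 0 0 0 0;0 -1.3 3.8 0 0 0 0;0 -1.3 3.8 0 0 0 0;0 -1.3 3.8 0 0 0 0;0 -1.3 3.8 0 0 0 0;0 -1.3 3.8 0 0 0 0;0 -1.2 3.6 0 0 0 0;0 -0.9 2.8 0 0 0 0;0 -0.6 1.9 0 0 0 0;0 -0.2 0.9 0 0 0 0"

```text
t: 16.75
eef_pos: [0.4854, -0.3837, 0.1191]
tool_rot: [0.001, 0.996, 0.086, -0.001]
contact_force: [-0.2, -0.0, -2.4]
gripper_width: 0.245
```

Call:
move_arm --commands "0 0 0 0.4 0 0 0;0 0 0 0.8 0 0 0;0 0 0 1.2 0 0 0;0 0 0 1.4 0 0 0;0 0 0 1.4 0 0 0;0 0 0 1.4 0 0 0;0 0 0 1.2 0 0 0;0 0 0 0.9 0 0 0;0 0 0 0.5 0 0 0;0 0 0 0.3 0 0 0;0 0 0 0 0 0 0;0 0 0 0 0 0 0"

```text
t: 17.75
eef_pos: [0.4892, -0.379, 0.0257]
tool_rot: [0.0, 0.996, 0.089, 0.0]
contact_force: [0.0, -0.3, -2.1]
gripper_width: 0.24
```

```bash
python3 -c "
from h import *
goto([.49,-.38,.006],10.24)
snap('side','u3',(130,130,400,290),2.9)"
```

```text
t 17.75 pos [ 0.4892 -0.379   0.0257] F [ 0.04 -0.31 -2.08] w 0.24
shift cm [0.06 0.11 1.97] turn [ 0.03 -0.03  0.01]
```

View pics/u3.png

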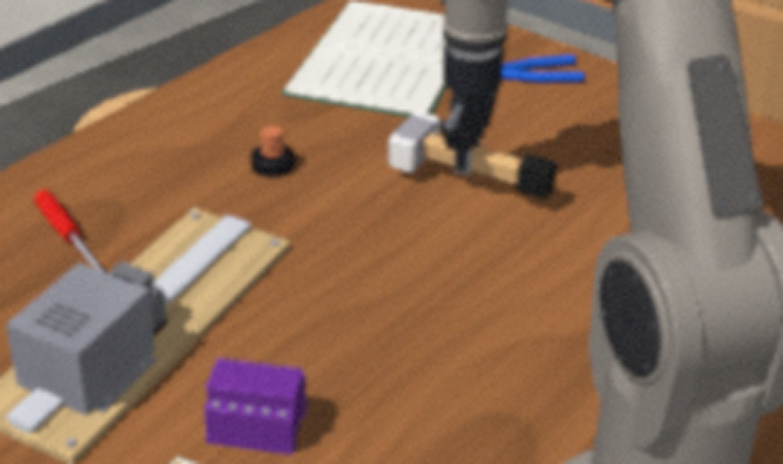

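The unit sits deep in the hood, and the mallet hangs just above clear bench, level (head about (412,145)). I'll lower the last 2 cm.

Call:
move_arm --commands "0 0 0 0.5 0 0 0;0 0 0 0.5 0 0 0;0 0 0 0.4 0 0 0;0 0 0 0.3 0 0 0;0 0 0 0.15 0 0 0;0 0 0 0 0 0 0;0 0 0 0 0 0 0"

```text
t: 18.38
eef_pos: [0.4888, -0.3788, 0.0067]
tool_rot: [-0.0, 0.996, 0.089, -0.0]
contact_force: [0.2, 0.6, -2.7]
gripper_width: 0.241
```

Call:
move_arm --commands "0 0 0 0.1 0 0 0;0 0 0 0 0 0 0;0 0 0 0 0 0 0"

```text
t: 18.63
eef_pos: [0.4889, -0.3789, 0.006]
tool_rot: [0.0, 0.996, 0.089, 0.0]
contact_force: [-0.2, -0.4, -3.2]
gripper_width: 0.243
```

Call:
move_arm --commands "0 0 0 0.08 0 0 0;0 0 0 0.07 0 0 0;0 0 0 0 0 0 0"

```text
t: 18.88
eef_pos: [0.4889, -0.3789, 0.0057]
tool_rot: [0.0, 0.996, 0.089, 0.0]
contact_force: [-3.7, 3.5, 10.1]
gripper_width: 0.241
```

Now it's in contact with the bench. I'll open slowly, then rise.

Call:
move_arm --commands "0 0 0 -0.1 0 0 0;0.3 0 0 0 0 0 0;0.5 0 0 0 0 0 0;0.8 0 0 0 0 0 0;1 0 0 0 0 0 0;1 0 0 0 0 0 0;1 0 0 0 0 0 0;1 0 0 0 0 0 0"

```text
t: 19.55
eef_pos: [0.4889, -0.3788, 0.0053]
tool_rot: [-0.0, 0.996, 0.089, 0.0]
contact_force: [0.2, 1.2, 0.8]
gripper_width: 1.0
```

Call:
move_arm --commands "1 0 0 -0.5 0 0 0;1 0 0 -1 0 0 0;1 0 0 -1.5 0 0 0;1 0 0 -2 0 0 0;1 0 0 -2 0 0 0;1 0 0 -2 0 0 0;1 0 0 -2 0 0 0;1 0 0 -2 0 0 0;1 -1 1 -1 0 0 0;1 -1 2 0 0 0 0;1 -1 2 0 0 0 0;1 0 2 0 0 0 0"

```text
t: 20.55
eef_pos: [0.4684, -0.4559, 0.1461]
tool_rot: [0.001, 0.996, 0.088, -0.001]
contact_force: [0.3, -0.4, -0.2]
gripper_width: 0.996
```

Call:
move_arm --commands "1 0 3 0 0 0 0;1 0 3 0 0 0 0;1 0 3 0 0 0 0;1 0 3 0 0 0 0;1 0 2 0 0 0 0;1 0 1 0 0 0 0;1 0 0 0 0 0 0;1 0 0 0 0 0 0;1 0 0 0 0 0 0"

```text
t: 21.3
eef_pos: [0.4981, -0.5999, 0.1452]
tool_rot: [-0.001, 0.996, 0.089, -0.0]
contact_force: [-0.7, -0.2, 0.8]
gripper_width: 0.999
```

```bash
python3 -c "
from h import *
snap('top','x'); snap('side','x')
T=np.load('cam_top.npz')['img'][:,:,::-1];S=np.load('cam_side.npz')['img'][:,:,::-1]
r=lambda i:cv2.resize(i,(800,300),interpolation=cv2.INTER_CUBIC)
cv2.imwrite('pics/f.png',np.vstack([r(T[125:260,30:390]),r(S[130:270,125:498])]))"
```

```text
(no output)
```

View pics/f.png

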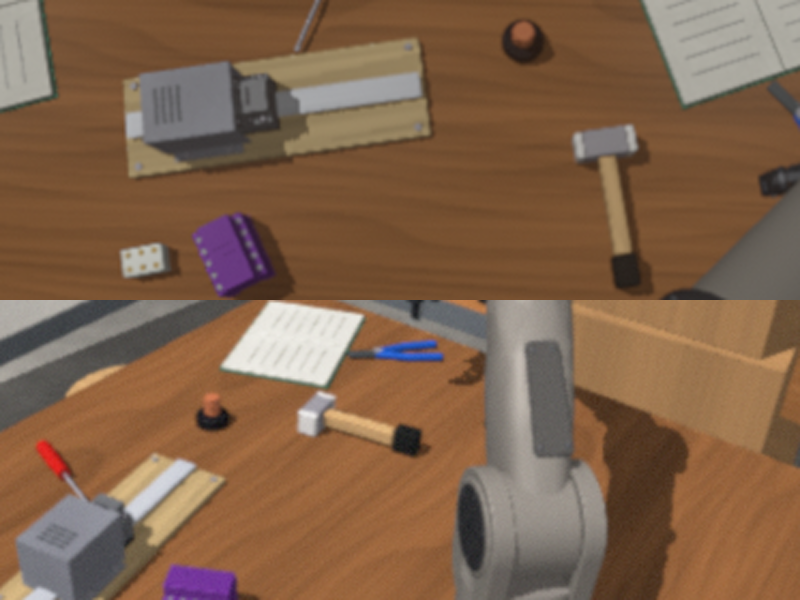

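The mallet lies flat on clear bench and the unit is in the hood, its tail top edge about (268–271, 75–103). I'll check that number and hand in.

```bash
python3 -c "
from h import *
k=360/800
p=atz('top',[[30+268*k,125+74*135/300],[30+271*k,125+103*135/300]],.08)
print((p[:,:2]-BC)@EY)
print(bot.get_obs()['contact_force'].round(1)); print(bot.hand_in())"
```

```text
[-0.01175024 -0.01245478]
[-1.1  0.3  0.1]
the job is handed in; nothing more can be done
None
```

The supply unit is in the hood against its stop, and the mallet lies flat on clear bench off the board. I handed in at about 21.5 s of the 56 s allowed.

- **Tapping:** I took the mallet farthest to the left by its handle and tapped the unit with its nylon face only. That took seven gentle strokes of up to about 1 cm, with the mallet drawn back about 2 cm and a short rest between them.
- **Stop:** Sliding took about 1–2.5 N. On the last stroke the advance ceased, and the push rose to 7 N. A confirming push rose to 16 N with under 1 mm of movement. This puts the unit's nose about 49 mm inside the mouth, within the 30–65 mm given.
- **Last checks:** The final pictures show the unit seated, the mallet flat and the gripper clear of everything. The bystanders look unmoved, though only part of the screwdriver shows in the final top crop and I took no measurements of them.
- **Disagreement:** A coarse reading of the final top picture puts the unit's tail about 5 mm farther out than the mallet's contact position did. A pixel there is about 2–3 mm. I relied on the force signature and did not resolve the difference.

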